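# Switch on the locked yellow lever of the exam-desk console

### The arm

A 6-joint arm with a two-finger parallel gripper is mounted at the origin on the work surface. World frame = base frame: x ahead of the robot, y to its left, z up, the work surface at z = 0. Lengths are in m, angles in rad, forces in N, time in s.
With the tool pointing down it reaches from about 0.325 to 1 m from the base axis. Payload 5.1 kg.
Tool frame: the origin (TCP) lies on the mounting face of the last link; the fingertips stand 173 mm ahead of it and the grasp point (between the pads) lies 155 mm ahead of it (nose_length is the distance from the TCP to the fingertips, in m); z points along the fingers, x is the direction in which the jaws open and shut, and the axes are right-handed (so a half turn about z gives the same grasp; the last joint's range is limited). The gripper opens to 85 mm and grips with 20 to 120 N. Pads are 22 mm wide; open, the fingers measure 114 mm over their backs; the gripper's body (76 mm by 85 mm) begins 54 mm behind the grasp point. The pads swing forward as they close: fully open they stand 13 mm farther back than shut.
Start: joints at [1.245, 0.124, 1.65, -0, 1.367, -0.083], TCP at [0.156, 0.631, 0.405] pointing down, gripper open.
Joint ranges: [-2.61, 2.61], [-1.02, 2.33], [0.03, 2.71], [-1.35, 4.49], [0.32, 2.68], [-2.91, 2.91]. Speed limits (rad/s): [2.57, 2.57, 3.14, 3.14, 3.14, 3.14].

### API

Orientations are given as a unit quaternion [x, y, z, w].
In Python, from rig import get_state, read_camera, close_job, masks_of, tip_of, nose_length gives the robot as it stands. The module is installed in compiled form; this text tells all that it offers.
- The arm moves only by the tool apply_moves, never from a script. Its argument "increments" is a list of rows, each an object with "claw": the closure, from -1 (fully open) to 1 (shut), so that 0 is half open; "xyz": the shift along the tool's x, y, z in mm, a list of three; "roll": the turn about the tool's z in rad. A call has 1 to 20 rows; each row is the pose to reach, as a shift and turn from the pose commanded when the call began, along the tool's axes at that moment; what a row does not reach only later rows make up. A row lasts 1/10 s, in which the tool goes at most 50 mm and 8.59 degrees, less where a joint would pass 70% of its speed; a pose out of reach is approached as far as the arm can. A call with a gripper value outside its range is refused whole. The fingers move at their own pace and stop on an object; the grip force is fixed at half the most. Time passes only in rows, so rows that repeat a pose let the fingers close. It gives the time, the measured TCP pose, the force and the opening at its end, in the units of the state.
- get_state(): the state, without advancing time (a new reading comes with each control period).
- read_camera(name): name is "scene" or "side" or "wrist"; returns a dict with "img" (384x512x3 uint8, red, green, blue), "fx", "fy", "cx", "cy" (pixels), "k1" (the pictures are not rectified: a ray, as slopes to the right and down, at radius r is drawn at 1 + k1 r^2 times it, then the intrinsics apply), "world_from_camera" (4x4, takes a point from camera to world coordinates). Camera axes: x right, y up, looking along -z (the intrinsics and any distortion apply to the point x, -y, -z); pixel columns grow to the right and rows downward; lengths in m; the calibration is good to about 2 mm. A picture is of the moment at which its call begins. There is no depth.
- close_job(): hands the job in, once; it reports no verdict.
Trained networks look in a picture, given as the dict that the camera call returned (one of the last four; its "shot" number tells which), for a name from the list of things; names that differ only in an ending like _2 or _b are one class to them, and where a whole thing is asked for, a point or a joint stands for the part that bears it (a point fixed in the world has none). Each returns a list of dicts, best first, with "p" (0 to 1); they miss things now and then, are a little off and sometimes report something else, mostly with a low value. They report only what shows in the picture. A call takes as long as a camera call.
- masks_of(picture, query): "pixels" (384x512 bool, what is visible of it).
- tip_of(picture, query): "at" ([x, y, z] in m, in world coordinates, good to about 4 mm: a listed point, or the origin of a listed thing).
The state is a dict: "time_s": time; "joints": joint angles; "dq": joint speeds; "joint_efforts": joint torques, N m; "position": TCP position; "ee_rot": TCP orientation; "force": force on the tool from outside, world axes, zero at the start; "wrist_torque": the same for the moment, N m; "gripper_width": finger opening in m.
Only numpy, scipy, OpenCV 4.12 (cv2) and the standard library are available. Lean on these libraries where they do the work, as an engineer would, in place of code of your own. Each camera call takes 0.05 s, during which the arm holds its last target. There are 200 camera calls.

### The job

On the eye-examination desk's console, switch on the lever with the yellow locking collar: pull the collar up along the lever first, swing the lever over from the robot's side to the far side, then let the collar drop back down so the lever is locked there. Leave the blue-collared lever as it is.

Things in the scene. Friction and masses are not known exactly. Their poses are not given: they have to be found in the camera images.
- yellow_collar_mid (a point): Centre of the yellow collar, a block 26 x 26 mm, 28 mm tall, on a leaning 10 mm steel lever. z: up along the lever; y: along its level hinge; x: to the far (ON) side. Grip its two flat y faces: they stay upright and parallel all through the swing. Collar down, the hinge lies 48 mm from here along -z and a 15 mm wide black cap ends the lever 37 mm along +z. Gate below collar is 23 mm wide in y.
- yellow_lever (a joint): Lever angle, rad, growing to +x. 0 = OFF, leaning 0.42 from upright to the robot's side; 0.84 = ON, leaning 0.42 to the far side; hinge 64 mm above the desk. Collar down, it has only about 0.05 play at either end: a pin under the collar stands beside a steel gate. Collar up, it swings lightly and stays where it is left.
- yellow_collar (a joint): How far the yellow collar is pulled up along its lever, m. 0 = down, 0.016 = stop. Up 0.007 or more, the lever passes the gate (0.011 is comfortable). A spring pulls it down with 3 N (5 N at the stop), so it drops by itself when let go at either end.
- blue_collar (a joint): The same for the other, identical lever with a blue collar, to be left alone; it starts down and OFF. Both levers stand on one low grey console (200 x 400 mm, top 50 mm above the desk), about 200 mm apart along the hinge line and up to 60 mm offset across it; either may be on the left.

How it is judged:
By the outcome, as a careful person would: the job done as asked, in the order asked, and still so for the second after the job is handed in, with the robot touching nothing.
It also fails if it takes over 30 s, if anything falls off the work surface, if the arm or the gripper's body presses on something with over 40 N, if the wrist force passes 120 N, or if a joint passes its speed limit or range.

## Working session

There is one attempt and no reset: what is moved stays moved. The work goes in short steps, Python scripts to look and compute and a tool call to move; the robot and the scene stay as the last step left them, time stands still between calls to the robot, and variables do not carry over. Pictures are saved under pics/ and viewed, about 8 in all and at most 12, crops included, and the job is handed in when it is done.

Besides the shell and the picture viewer there is one more tool, called after "Emit:" by a JSON object that holds its "method" and its "body". apply_moves: Moves the arm, as the interface text tells. Its arguments: {"type":"object","properties":{"increments":{"type":"array"}},"required":["increments"]}

```bash
mkdir -p pics; python3 - <<'E'
from rig import *
import cv2,numpy as np
s=get_state();print(s['time_s'],s['position'],s['ee_rot'],s['gripper_width'],s['force'])
ims=[]
for n in ['scene','side']:
    p=read_camera(n);ims.append(p['img'])
    for q in ['yellow_collar_mid','blue_collar']:
        for t in tip_of(p,q)[:3]: print(n,q,np.round(t['at'],4),t['p'])
        for t in masks_of(p,q)[:2]:
            ys,xs=np.nonzero(t['pixels']);print('  mask',xs.mean(),ys.mean(),len(xs),t['p'])
    print(n,p['fx'],np.round(p['world_from_camera'],3).tolist())
im=np.hstack(ims);im=cv2.resize(im,(800,300),interpolation=cv2.INTER_AREA)
cv2.imwrite('pics/a.png',im[...,::-1])
E
```

```text
0.0 [0.15623851 0.63068812 0.40346785] [ 7.87532210e-01  6.16272618e-01 -8.61786670e-04  5.78443299e-04] 0.08560191318687507 [-0.33978333  0.80378079 -0.07404502]
scene yellow_collar_mid [0.5231 0.0492 0.1094] 0.61Traceback (most recent call last):
  File "<stdin>", line 8, in <module>
ValueError: it knows: yellow_collar_mid
```

```bash
python3 - <<'E'
from rig import *
import cv2,numpy as np
ims=[]
for n in ['scene','side']:
    p=read_camera(n);ims.append(p['img'])
    for t in tip_of(p,'yellow_collar_mid')[:3]: print(n,np.round(t['at'],4),t['p'])
    for q in ['yellow_collar_mid','yellow_collar','blue_collar']:
        try:
          for t in masks_of(p,q)[:2]:
            ys,xs=np.nonzero(t['pixels']);print('  mask',q,xs.mean(),ys.mean(),len(xs),t['p'])
        except Exception as e: print(e)
    print(n,p['fx'],np.round(p['world_from_camera'],3).tolist())
im=np.hstack(ims);im=cv2.resize(im,(800,300),interpolation=cv2.INTER_AREA)
cv2.imwrite('pics/a.png',im[...,::-1])
E
```

```text
scene [0.5221 0.052  0.1084] 0.8
  mask yellow_collar_mid 276.6388888888889 202.47916666666666 288 0.62
  mask yellow_collar 276.5144927536232 201.94202898550725 276 0.83
  mask blue_collar 190.4913043478261 176.2913043478261 230 0.61
scene 368.2575383788257 [[-0.22, -0.512, 0.83, 1.101], [0.975, -0.133, 0.176, 0.132], [0.02, 0.848, 0.529, 0.48], [0.0, 0.0, 0.0, 1.0]]
  mask yellow_collar_mid 228.5063694267516 198.77388535031847 314 0.53
  mask yellow_collar 228.27810650887574 198.5828402366864 338 0.63
  mask blue_collar 216.4632516703786 306.8218262806236 449 0.87
side 418.38408817637384 [[0.973, 0.165, -0.164, 0.451], [-0.232, 0.734, -0.638, -0.412], [0.015, 0.659, 0.752, 0.649], [0.0, 0.0, 0.0, 1.0]]
```

View pics/a.png

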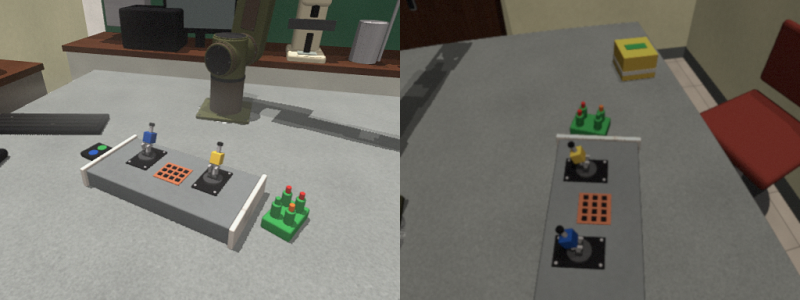

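The first picture shows the blue lever at scene px (190,176) and the yellow at (277,202). Both lean to the robot's side, and a white end wall and green pegs stand near the yellow one. Next I triangulate and make an ortho view of the console top to get the yaw.

```bash
cat > h.py <<'E'
import numpy as np,cv2
from rig import *
def proj(p,P):
    T=np.linalg.inv(p['world_from_camera']);c=np.asarray(P,float)@T[:3,:3].T+T[:3,3]
    a=c[...,0]/-c[...,2];b=-c[...,1]/-c[...,2];k=1+p['k1']*(a*a+b*b)
    return np.stack([p['fx']*a*k+p['cx'],p['fy']*b*k+p['cy']],-1)
def tri(ps,uvs,x0=(.5,.05,.1)):
    from scipy.optimize import least_squares
    r=least_squares(lambda x:np.concatenate([proj(p,x)-u for p,u in zip(ps,uvs)]),x0)
    return r.x,np.abs(r.fun).max()
def ortho(p,x0,x1,y0,y1,z,s):  # rows: x decreasing, cols: y decreasing ; s px per m
    xs=np.arange(x1,x0,-1/s);ys=np.arange(y1,y0,-1/s)
    Y,X=np.meshgrid(ys,xs);uv=proj(p,np.stack([X,Y,0*X+z],-1)).astype(np.float32)
    return cv2.remap(p['img'],uv[...,0],uv[...,1],cv2.INTER_LINEAR)
E
python3 - <<'E'
from h import *
ps=[read_camera(n) for n in ['scene','side']]
for q in ['yellow_collar','blue_collar']:
    uv=[]
    for p in ps:
        ys,xs=np.nonzero(masks_of(p,q)[0]['pixels']);uv.append([xs.mean(),ys.mean()])
    print(q,tri(ps,uv))
a=[ortho(p,.38,.72,-.35,.2,.05,1000) for p in ps]
print(a[0].shape)
cv2.imwrite('pics/b.png',np.vstack(a)[:600 if 0 else None][...,::-1][:, :][::1])
o=cv2.resize(np.vstack(a),None,fx=.88,fy=.88);print(o.shape)
cv2.imwrite('pics/b.png',o[...,::-1])
E
```

```text
yellow_collar (array([0.52706642, 0.05001452, 0.10558351]), np.float64(0.13471711650333873))
blue_collar (array([ 0.47134572, -0.14256618,  0.10633051]), np.float64(0.19574408195916249))
(340, 550, 3)
(598, 484, 3)
```

View pics/b.png

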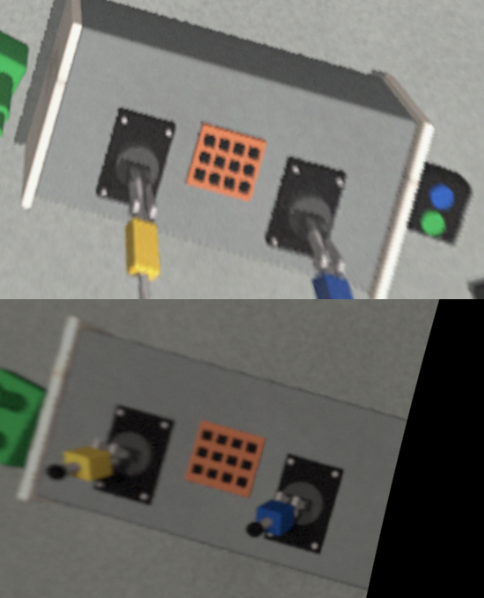

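Console yaw is about -0.26, yellow hinge near (0.545, 0.045) and collar near (0.525, 0.050, 0.107), which all agree with each other. The blue lever is well clear. Now I move above the collar.

Emit:
{"method": "apply_moves", "body": {"increments": [{"claw": -1, "xyz": [-30, 31, 3], "roll": 0}, {"claw": -1, "xyz": [-476, 498, 43], "roll": 0.017}, {"claw": -0.7, "xyz": [-476, 498, 43], "roll": 0.017}, {"claw": -0.4, "xyz": [-476, 498, 43], "roll": 0.017}, {"claw": -0.2, "xyz": [-476, 498, 43], "roll": 0.017}, {"claw": -0.2, "xyz": [-476, 498, 43], "roll": 0.017}, {"claw": -0.2, "xyz": [-476, 498, 43], "roll": 0.017}, {"claw": -0.2, "xyz": [-476, 498, 43], "roll": 0.017}, {"claw": -0.2, "xyz": [-476, 498, 43], "roll": 0.017}, {"claw": -0.2, "xyz": [-476, 498, 43], "roll": 0.017}, {"claw": -0.2, "xyz": [-476, 498, 43], "roll": 0.017}, {"claw": -0.2, "xyz": [-476, 498, 43], "roll": 0.017}, {"claw": -0.2, "xyz": [-476, 498, 43], "roll": 0.017}, {"claw": -0.2, "xyz": [-476, 498, 43], "roll": 0.017}, {"claw": -0.2, "xyz": [-476, 498, 43], "roll": 0.017}, {"claw": -0.2, "xyz": [-476, 498, 43], "roll": 0.017}, {"claw": -0.2, "xyz": [-476, 498, 43], "roll": 0.017}, {"claw": -0.2, "xyz": [-476, 498, 43], "roll": 0.017}, {"claw": -0.2, "xyz": [-476, 498, 43], "roll": 0.017}]}}

```text
time_s: 2.85
position: [0.5248, 0.0502, 0.3619]
ee_rot: [0.792, 0.61, 0.0, 0.0]
force: [-0.4, -0.1, -0.5]
gripper_width: 0.051
```

```bash
python3 - <<'E'
from h import *
from scipy.spatial.transform import Rotation as R
s=get_state();print(s['time_s'],s['position'],R.from_quat(s['ee_rot']).as_matrix().round(4).tolist(),s['gripper_width'],s['force'])
p=read_camera('wrist')
for t in tip_of(p,'yellow_collar_mid')[:2]: print(np.round(t['at'],4),t['p'])
for t in masks_of(p,'yellow_collar')[:1]:
    ys,xs=np.nonzero(t['pixels']);print(xs.mean(),ys.mean(),xs.min(),xs.max(),ys.min(),ys.max(),t['p'])
print(np.round(p['world_from_camera'],3).tolist())
th=-.26;x=np.array([np.cos(th),np.sin(th),0]);y=np.array([-np.sin(th),np.cos(th),0]);z=np.array([0,0,1.])
H=np.array([.545,.045,.064]);zc=-np.sin(.42)*x+np.cos(.42)*z;xc=np.cos(.42)*x+np.sin(.42)*z
im=p['img'].copy()
m=H+.048*zc
c=np.array([m+a*.013*xc+b*.013*y+k*.014*zc for a in(-1,1) for b in(-1,1) for k in(-1,1)])
for u in proj(p,c): cv2.circle(im,tuple(np.int32(u.round())),2,(255,0,0),-1)
cv2.circle(im,tuple(np.int32(proj(p,H+.085*zc))),2,(0,255,0),-1)
cv2.imwrite('pics/c.png',im[...,::-1])
E
```

```text
2.85 [0.52480881 0.05023002 0.36191571] [[0.255, 0.9669, 0.0004], [0.9669, -0.255, 0.0], [0.0001, 0.0003, -1.0]] 0.051046861165450715 [-0.43021082 -0.0513627  -0.45325763]
[0.5244 0.0536 0.1055] 0.82
253.47338403041826 191.24619771863118 234 273 169 209 0.69
[[0.255, -0.933, -0.255, 0.459], [0.967, 0.246, 0.067, 0.068], [-0.0, -0.264, 0.965, 0.331], [0.0, 0.0, 0.0, 1.0]]
```

View pics/c.png

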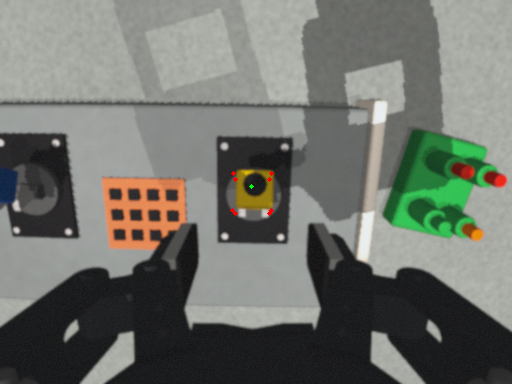

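Predicted box corners land on the collar (px 234–273, 169–209) within about 2 mm. Next I correct by +1.5 mm in tool x and +2.5 mm in tool y, descend and close.

Emit:
{"method": "apply_moves", "body": {"increments": [{"claw": -0.2, "xyz": [1.5, 2.5, 20], "roll": 0}, {"claw": -0.2, "xyz": [1.5, 2.5, 50], "roll": 0}, {"claw": -0.2, "xyz": [1.5, 2.5, 80], "roll": 0}, {"claw": -0.1, "xyz": [1.5, 2.5, 94], "roll": 0}, {"claw": 0.1, "xyz": [1.5, 2.5, 99], "roll": 0}, {"claw": 0.2, "xyz": [1.5, 2.5, 99], "roll": 0}, {"claw": 0.25, "xyz": [1.5, 2.5, 99], "roll": 0}]}}

```text
time_s: 3.7
position: [0.5288, 0.05, 0.2643]
ee_rot: [0.793, 0.61, 0.001, 0.001]
force: [-0.2, -0.1, -0.1]
gripper_width: 0.0322
```

```bash
python3 - <<'E'
from h import *
s=get_state();print(s['time_s'],s['position'],s['gripper_width'],s['force'])
p=read_camera('wrist')
q=read_camera('scene')
uv=proj(q,np.array([.527,.051,.12])).astype(int);c=q['img'][uv[1]-64:uv[1]+64,uv[0]-64:uv[0]+64]
im=np.hstack([cv2.resize(p['img'],(400,300)),cv2.resize(c,(300,300),interpolation=cv2.INTER_CUBIC)])
cv2.imwrite('pics/d.png',im[...,::-1])
E
```

```text
3.7 [0.52876922 0.05002825 0.2643252 ] 0.03217215106329889 [-0.23322995 -0.1147337  -0.13112197]
```

View pics/d.png

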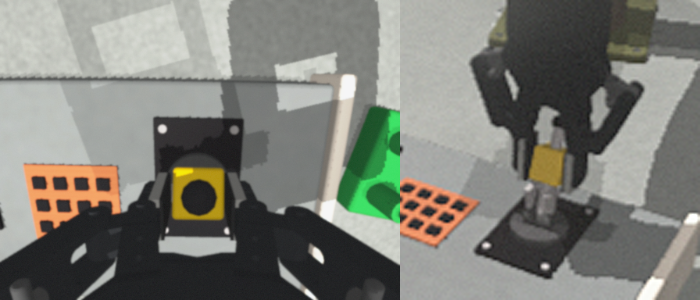

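The pads straddle the collar, roughly centred (collar px 172–225 in the wrist view), with no contact force. Now I close.

Emit:
{"method": "apply_moves", "body": {"increments": [{"claw": 0.5, "xyz": [0, 0, 0], "roll": 0}, {"claw": 1, "xyz": [0, 0, 0], "roll": 0}, {"claw": 1, "xyz": [0, 0, 0], "roll": 0}, {"claw": 1, "xyz": [0, 0, 0], "roll": 0}]}}

```text
time_s: 4.2
position: [0.5287, 0.0502, 0.2645]
ee_rot: [0.793, 0.609, 0.001, 0.001]
force: [0.1, 2.0, 6.0]
gripper_width: 0.0251
```

Emit:
{"method": "apply_moves", "body": {"increments": [{"claw": 1, "xyz": [0, -1.2, -2.8], "roll": 0}, {"claw": 1, "xyz": [0, -2.5, -5.5], "roll": 0}, {"claw": 1, "xyz": [0, -3.7, -8.3], "roll": 0}, {"claw": 1, "xyz": [0, -5, -11], "roll": 0}, {"claw": 1, "xyz": [0, -5, -11], "roll": 0}, {"claw": 1, "xyz": [0, -5, -11], "roll": 0}]}}

```text
time_s: 4.8
position: [0.5239, 0.0514, 0.2743]
ee_rot: [0.793, 0.609, 0.002, 0.001]
force: [6.0, 2.7, -3.5]
gripper_width: 0.025
```

```bash
python3 - <<'E'
from h import *
s=get_state();print(s['time_s'],s['position'],s['gripper_width'],s['force'])
ims=[]
for n in ['scene','side']:
    q=read_camera(n)
    uv=proj(q,np.array([.527,.051,.12])).astype(int);c=q['img'][uv[1]-40:uv[1]+56,uv[0]-48:uv[0]+48]
    ims.append(cv2.resize(c,(400,400),interpolation=cv2.INTER_CUBIC))
cv2.imwrite('pics/e.png',np.hstack(ims)[...,::-1])
import math
r=.060
for i in range(13):
    a=-.42+.84*i/12; print(round(a,3),round(1000*r*(math.sin(a)-math.sin(-.42)),1),round(-1000*r*(math.cos(a)-math.cos(.42)),1))
E
```

```text
4.8 [0.52394529 0.05136365 0.27425533] 0.025009028531966383 [ 6.04763147  2.65613102 -3.5147511 ]
-0.42 0.0 -0.0
-0.35 3.9 -1.6
-0.28 7.9 -2.9
-0.21 12.0 -3.9
-0.14 16.1 -4.6
-0.07 20.3 -5.1
0.0 24.5 -5.2
0.07 28.7 -5.1
0.14 32.8 -4.6
0.21 37.0 -3.9
0.28 41.0 -2.9
0.35 45.0 -1.6
0.42 48.9 -0.0
```

View pics/e.png

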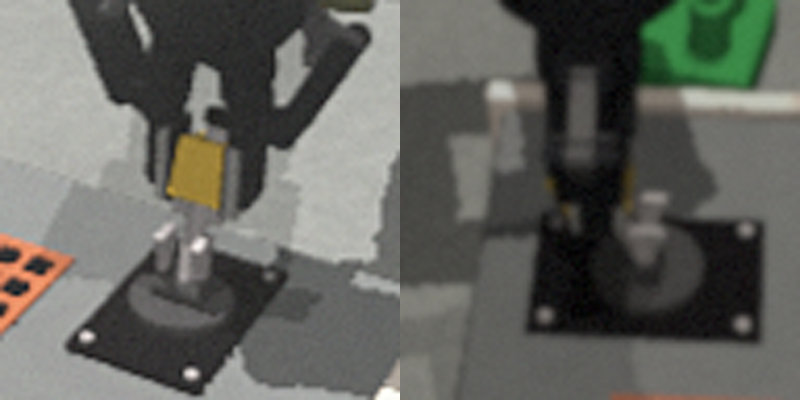

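The collar is visibly up, with a gap above the gate and about 11 mm of travel. Now I swing along the arc.

Emit:
{"method": "apply_moves", "body": {"increments": [{"claw": 1, "xyz": [0, 1.9, -0.9], "roll": 0}, {"claw": 1, "xyz": [0, 3.9, -1.7], "roll": 0}, {"claw": 1, "xyz": [0, 7.9, -3.1], "roll": 0}, {"claw": 1, "xyz": [0, 12, -4.1], "roll": 0}, {"claw": 1, "xyz": [0, 16.1, -4.8], "roll": 0}, {"claw": 1, "xyz": [0, 20.3, -5.3], "roll": 0}, {"claw": 1, "xyz": [0, 24.5, -5.4], "roll": 0}, {"claw": 1, "xyz": [0, 28.7, -5.3], "roll": 0}, {"claw": 1, "xyz": [0, 32.8, -4.8], "roll": 0}, {"claw": 1, "xyz": [0, 37, -4.1], "roll": 0}, {"claw": 1, "xyz": [0, 41, -3.1], "roll": 0}, {"claw": 1, "xyz": [0, 45, -1.7], "roll": 0}, {"claw": 1, "xyz": [0, 49, 0], "roll": 0}, {"claw": 1, "xyz": [0, 49, 0], "roll": 0}, {"claw": 1, "xyz": [0, 49, 0], "roll": 0}]}}

```text
time_s: 6.4
position: [0.5682, 0.0394, 0.271]
ee_rot: [0.793, 0.609, -0.004, -0.005]
force: [-6.6, 5.4, -0.4]
gripper_width: 0.0248
```

```bash
python3 - <<'E'
from h import *
s=get_state();print(s['time_s'],s['position'],s['gripper_width'],s['force'])
ims=[]
for n in ['scene','side']:
    q=read_camera(n)
    uv=proj(q,np.array([.55,.045,.11])).astype(int);c=q['img'][uv[1]-48:uv[1]+48,uv[0]-48:uv[0]+48]
    ims.append(cv2.resize(c,(400,400),interpolation=cv2.INTER_CUBIC))
cv2.imwrite('pics/f.png',np.hstack(ims)[...,::-1])
E
```

```text
6.4 [0.56820809 0.03941481 0.27102201] 0.024752312795536698 [-6.5971357   5.44417514 -0.43281042]
```

View pics/f.png

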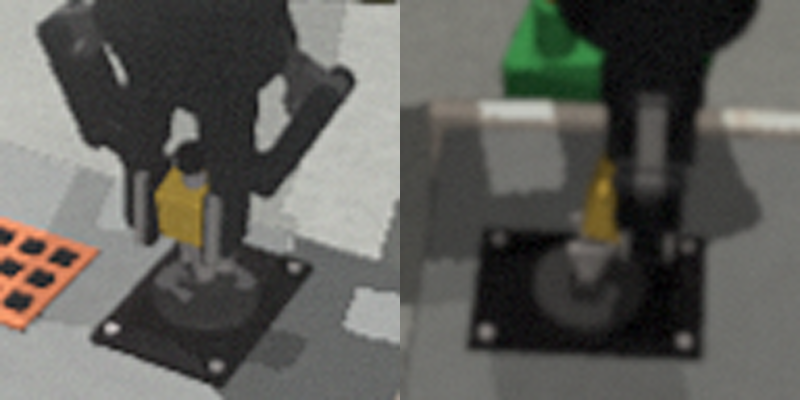

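The lever is at about 0.75–0.8 and the wrist has tilted slightly under compliance. I raise the collar a bit more and push further over.

Emit:
{"method": "apply_moves", "body": {"increments": [{"claw": 1, "xyz": [0, 0.8, -2], "roll": 0}, {"claw": 1, "xyz": [0, 2.5, -3], "roll": 0}, {"claw": 1, "xyz": [0, 4.5, -2.5], "roll": 0}, {"claw": 1, "xyz": [0, 6.5, -2], "roll": 0}, {"claw": 1, "xyz": [0, 8, -1.5], "roll": 0}, {"claw": 1, "xyz": [0, 8, -1.5], "roll": 0}, {"claw": 1, "xyz": [0, 8, -1.5], "roll": 0}]}}

```text
time_s: 7.2
position: [0.5754, 0.0375, 0.2719]
ee_rot: [0.793, 0.609, -0.005, -0.005]
force: [-9.1, 4.4, -1.6]
gripper_width: 0.0253
```

```bash
python3 - <<'E'
from h import *
from scipy.spatial.transform import Rotation as R
s=get_state();print(s['time_s'],s['position'],s['gripper_width'],s['force'])
z=R.from_quat(s['ee_rot']).as_matrix()[:,2];g=s['position']+.155*z
d=g-[.545,.045,.064];x=d@[np.cos(.26),-np.sin(.26),0];print(g,x,d[2],np.hypot(x,d[2]),np.arctan2(x,d[2]))
ims=[]
for n in ['scene','side']:
    q=read_camera(n)
    uv=proj(q,np.array([.55,.045,.11])).astype(int);c=q['img'][uv[1]-48:uv[1]+48,uv[0]-48:uv[0]+48]
    ims.append(cv2.resize(c,(400,400),interpolation=cv2.INTER_CUBIC))
cv2.imwrite('pics/g.png',np.hstack(ims)[...,::-1])
E
```

```text
7.2 [0.57537657 0.03748944 0.27192127] 0.02527710233373999 [-9.05236888  4.42706853 -1.6113997 ]
[0.57315258 0.03789662 0.11693776] 0.029032514620351526 0.05293775676715101 0.06037626186440303 0.501635014308476
```

View pics/g.png

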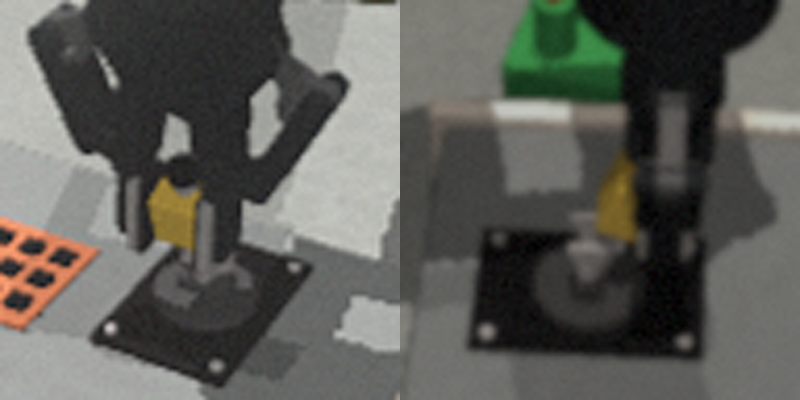

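The lever stands at the ON side (about 0.45–0.5 from upright) with the collar still up. Now I open so the collar drops.

Emit:
{"method": "apply_moves", "body": {"increments": [{"claw": 0.2, "xyz": [0, 0, 0], "roll": 0}, {"claw": 0.0, "xyz": [0, 0, 0], "roll": 0}, {"claw": -0.2, "xyz": [0, 0, 0], "roll": 0}, {"claw": -0.3, "xyz": [0, 0, 0], "roll": 0}, {"claw": -0.3, "xyz": [0, 0, 0], "roll": 0}]}}

```text
time_s: 7.8
position: [0.5785, 0.0364, 0.2756]
ee_rot: [0.793, 0.61, 0.0, 0.0]
force: [0.4, 0.0, -0.5]
gripper_width: 0.0556
```

```bash
python3 - <<'E'
from h import *
s=get_state();print(s['time_s'],s['position'],s['gripper_width'],s['force'])
ps=[];uv=[];ims=[]
for n in ['scene','side','wrist']:
    q=read_camera(n);ps.append(q)
    t=masks_of(q,'yellow_collar')
    print(n,[(t['at'],t['p']) for t in tip_of(q,'yellow_collar_mid')[:1]], len(t))
    a=proj(q,np.array([.55,.045,.11])).astype(int) if n!='wrist' else np.array([256,230]);h=48 if n!='wrist' else 120
    c=q['img'][a[1]-h:a[1]+h,a[0]-h:a[0]+h]
    ims.append(cv2.resize(c,(266,266),interpolation=cv2.INTER_CUBIC))
th=-.26;print('expected ON down',np.array([.546+.0196*np.cos(th),.046+.0196*np.sin(th),.1078]))
cv2.imwrite('pics/h.png',np.hstack(ims)[...,::-1])
E
```

```text
7.8 [0.57852942 0.03643177 0.27563192] 0.05557370850207831 [ 0.37018874  0.02847321 -0.5162615 ]
scene [([0.5592, 0.037, 0.1065], 0.83)] 1
side [([0.5569, 0.0396, 0.1054], 0.57)] 1
wrist [([0.5586, 0.0433, 0.105], 0.63)] 1
expected ON down [0.56494124 0.04096122 0.1078    ]
```

View pics/h.png

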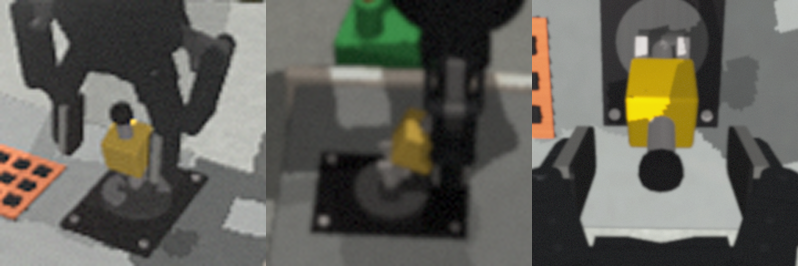

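Retreat up, then fit the lever angle and collar lift properly.

Emit:
{"method": "apply_moves", "body": {"increments": [{"claw": -0.3, "xyz": [0, 0, -15], "roll": 0}, {"claw": -0.3, "xyz": [0, 0, -45], "roll": 0}, {"claw": -0.3, "xyz": [0, -20, -90], "roll": 0}, {"claw": -0.3, "xyz": [0, -50, -120], "roll": 0}, {"claw": -0.3, "xyz": [0, -80, -120], "roll": 0}, {"claw": -0.3, "xyz": [0, -80, -120], "roll": 0}]}}

```text
time_s: 8.85
position: [0.4991, 0.0578, 0.398]
ee_rot: [0.792, 0.61, 0.002, 0.001]
force: [-0.2, -0.9, -1.5]
gripper_width: 0.0551
```

```bash
python3 - <<'E'
from h import *
from scipy.optimize import least_squares
s=get_state();print(s['time_s'],s['position'],s['force'])
th=-.26;X=np.array([np.cos(th),np.sin(th),0]);Y=np.array([-np.sin(th),np.cos(th),0]);Z=np.array([0,0,1.]);H=np.array([.546,.046,.064])
def model(a,l,H=H):
    zc=np.sin(a)*X+np.cos(a)*Z;xc=np.cos(a)*X-np.sin(a)*Z;m=H+(.048+l)*zc
    return np.array([m+i*.013*xc+j*.013*Y+k*.014*zc for i in(-1,1) for j in(-1,1) for k in(-1,1)])
ms=[];ps=[];ims=[]
for n in ['scene','side','wrist']:
    q=read_camera(n);t=masks_of(q,'yellow_collar')
    print(n,[(np.round(v['at'],4),v['p']) for v in tip_of(q,'yellow_collar_mid')[:1]],[v['p'] for v in t])
    if t: ps.append(q);ms.append(t[0]['pixels'])
def iou(a,l,H):
    v=[]
    for q,m in zip(ps,ms):
        o=np.zeros(m.shape,np.uint8);h=cv2.convexHull(proj(q,model(a,l,H)).astype(np.float32))
        cv2.fillConvexPoly(o,np.int32((h*16).round()),1,shift=4);v.append((m&(o>0)).sum()/(m|(o>0)).sum())
    return np.mean(v)
r=[(iou(a,l,H+dx*X+dy*Y),a,l,dx,dy) for a in np.arange(-.1,.66,.08) for l in (0,.004,.008,.012) for dx in (-.003,0,.003) for dy in (-.003,0,.003)]
r.sort(reverse=True)
for e in r[:8]: print(np.round(e,3))
ims=[]
for q in ps:
    im=q['img'].copy();a=proj(q,np.array([.55,.045,.1])).astype(int);h=48
    im=im[a[1]-h:a[1]+h,a[0]-h:a[0]+h];k=266/96
    im=cv2.resize(im,(266,266),interpolation=cv2.INTER_CUBIC)
    for u in proj(q,model(.42,0)): cv2.circle(im,tuple(np.int32((u-a+h)*k)),2,(255,0,0),-1)
    zc=np.sin(.42)*X+np.cos(.42)*Z
    cv2.circle(im,tuple(np.int32((proj(q,H+.085*zc)-a+h)*k)),3,(0,255,0),-1)
    ims.append(im)
cv2.imwrite('pics/i.png',np.hstack(ims)[...,::-1])
E
```

```text
8.85 [0.49906188 0.05781167 0.39799499] [-0.21161329 -0.91806926 -1.45038813]
scene [(array([0.557 , 0.0395, 0.1031]), 0.59)] [0.51]
side [(array([0.5593, 0.0401, 0.105 ]), 0.53)] [0.6]
wrist [(array([0.5595, 0.0429, 0.1054]), 0.94)] [0.67]
[ 0.721  0.38   0.    -0.003  0.   ]
[0.702 0.3   0.    0.    0.   ]
[0.689 0.22  0.    0.003 0.   ]
[0.681 0.3   0.    0.003 0.   ]
[ 0.679  0.3    0.    -0.003  0.   ]
[0.675 0.38  0.    0.    0.   ]
[ 0.675  0.38   0.004 -0.003  0.   ]
[ 0.667  0.46   0.    -0.003  0.   ]
```

View pics/i.png

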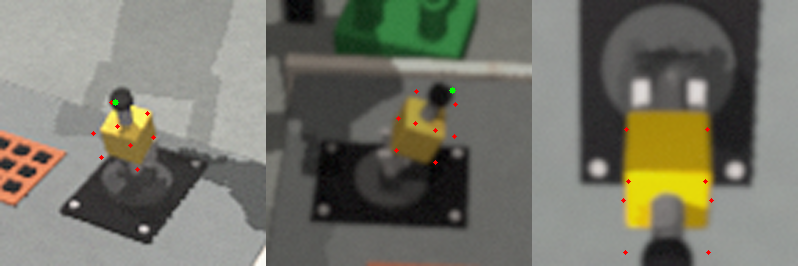

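The collar sits low (best-fit lift is 0), so its pin must be past the gate. I check the lean once more by triangulating the collar and cap from these views.

```bash
python3 - <<'E'
from h import *
ps=[];cap=[];col=[]
for n,c in zip(['scene','side','wrist'],[(121,100),(173,96),(135,250)]):
    q=read_camera(n);a=proj(q,np.array([.55,.045,.1])).astype(int)
    ps.append(q);cap.append(np.array(c)*96/266+a-48)
    ys,xs=np.nonzero(masks_of(q,'yellow_collar')[0]['pixels']);col.append(np.array([xs.mean(),ys.mean()]))
X=np.array([np.cos(.26),-np.sin(.26),0])
for k in (2,3):
    c,e=tri(ps[:k],cap[:k]);m,f=tri(ps[:k],col[:k])
    d=c-m;print(c.round(4),e,m.round(4),f,'cap-collar',np.linalg.norm(d),'lean',np.arctan2(d@X,d[2]))
    h=c-[.546,.046,.064];print('cap-hinge',np.linalg.norm(h),np.arctan2(h@X,h[2]))
b=[]
for q in ps[:2]:
    ys,xs=np.nonzero(masks_of(q,'blue_collar')[0]['pixels']);b.append([xs.mean(),ys.mean()])
print('blue',tri(ps[:2],b))
E
```

```text
[0.5715 0.0385 0.1382] 0.3579945356136136 [0.5589 0.0422 0.1048] 0.10870374856193621 cap-collar 0.03584714304615739 lean 0.3732370390493611
cap-hinge 0.07878426684749537 0.3436910296256126
[0.57   0.0395 0.1364] 1.2844086539828652 [0.558  0.0431 0.1036] 0.7393942666199393 cap-collar 0.035161572974595295 lean 0.3647050511685771
cap-hinge 0.07658106185941557 0.3307165626824543
blue (array([ 0.47125267, -0.14220044,  0.10556853]), np.float64(0.7764853369184834))
```

```bash
python3 -c "
from rig import *
print(close_job(), get_state()['time_s'])"
```

```text
the job is handed in; nothing more can be done
the job is handed in; nothing more can be done
```

The yellow-collared lever is over on its far (ON) side with the collar dropped back down, and I handed the job in after about 9 s of robot time. I gripped the collar on its two flat sides, pulled it up about 11 mm and swung the lever over. The first swing stopped a little short, so I gave it a second, slightly higher push. Then I let the collar drop and backed the gripper away upwards.

**Collar down:** the black cap measures about 36 mm from the collar centre, against 37 mm expected with the collar down. The best fit of the collar in the images also gave no lift. A collar resting on the gate would sit about 10 mm higher.

**Lever position:** it leans about 0.37 rad to the far side by cap and collar (a joint angle of about 0.79), so it is at the near end of its locked play rather than centred at 0.84. Using my estimate of the hinge position instead gave a lower lean of 0.33–0.34. The three views disagreed by 2–5 mm, so I judged it locked mainly from the collar being down. I did not test the lock by pushing the lever.

**Blue lever:** its collar's measured position is unchanged to within 1 mm.

**Forces:** the highest tool force I saw at the end of a move was about 10 N, and the gripper was clear of everything when I handed in.

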